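# Shut the barrel tumbler and start it

## Task

Swing the tumbler's open lid down and press it gently home until its spring catch holds it flush on its own; do not slam or force it. Then start the machine: lift the spring-loaded collar of the locking lever, throw the lever all the way over from the robot's side to the far side, and let the collar drop back so that the lever is locked there. Leave everything else on the bench where it is.

Things in the scene. Friction and masses are not known exactly. Their poses are not given: they have to be found in the camera images.
- tumbler: Barrel tumbler, a green steel machine fixed to the bench. Origin under the middle of its base, z up, x away from the robot at yaw 0, y left. Base: x -95 to 95, y -190 to 130 mm. Left part (y -50 to 130): open tub 95 mm high, black barrel inside. Right part (y -190 to -50): control deck, top at z = 55 mm, locking lever at x = 0, y = -140 mm.
- lid (a joint): Lid angle, rad: 0 = closed flush on a hard stop, 1.57 = upright, 1.8 = fully open, leaning left. A friction hinge holds it at any angle (2 N at its edge moves it). In the last 0.09 rad it meets a sprung seal on the rim (4 to 7 N), then a spring catch: 15 to 23 N at the free edge, peaking near 0.055; the force then falls away until the stop. Let go above 0.02, it stands ajar or springs back to 0.03 to 0.09.
- lid_hinge (a point): Point on the lid's hinge line (along the tumbler's x), at the tumbler's x = 0, y = 130, z = 97 mm, level with the lid's underside when closed. Its axes turn with the lid: y from the free edge to the hinge, z out of the lid's outer face. The lid is a bare aluminium plate 186 mm (x) by 199 mm, 8 mm thick; its free edge swings up from the tumbler's right.
- lid_edge (a point): Middle of the lid's free edge on its outer face (the top when closed), 195 mm from the hinge line, 8 mm outward. A tongue 50 mm wide hangs 29 mm below the underside here, for the catch on the tub's wall. Axes as lid_hinge.
- lever (a joint): Locking lever angle, rad: 0 = off, leaning 0.5 from upright towards the tumbler's -x (robot's side); 1.0 = on, leaning 0.5 towards +x. It pivots about an axis along the tumbler's y through x = 0, y = -140, z = 65 mm. A gate blocks it unless the collar is lifted.
- collar (a joint): Lift of the lever's sprung collar along the lever's own axis, m: 0 = down (locked), 0.014 = top stop. It must be lifted 0.009 or more and kept lifted while the lever crosses; at either end it springs down into a notch when let go. The spring takes 4 N at the bottom, 7 N at the top.
- collar_grip (a point): Middle of the collar's grip, a round black knob 28 mm across and 34 mm long at the lever's top, 95 mm from the pivot when down. z points up along the lever, y along its pivot axis. The gate's cheeks (28 mm wide over both) reach 45 mm from the pivot; a 6.5 mm radius sleeve joins them to the knob.
- bench_block: Bystander: steel block 70 x 70 x 25 mm in front of the tumbler. Origin under its centre.
- jar: Bystander: amber glass jar, 60 mm across, 75 mm tall. Origin under its centre.
- hammer: Bystander: hammer lying on the bench. Origin under its middle.
- pliers: Bystander: pliers, 150 mm long, 11 mm high, lying beyond the tumbler. Origin near the joint.
- ring_stick: Bystander: tapered steel ring stick with wooden handle, 250 mm long, 22 mm high, left of the tumbler. Origin near its middle.
- tray: Bystander: grey divided tray 120 x 90 x 30 mm. Origin under its centre.
- visor: Bystander: dark magnifier visor 150 mm wide, 35 mm high. Origin under its middle.

How it is judged:
On the way, in this order (a step that is already met when the one before it is completed fails the run):
1. the lid is pressed home while the lever is still off (value of joint lid below 0.02 rad and value of joint lever below 0.15 rad), for 0.2 s.
2. with the lid home, the collar is lifted (value of joint lid below 0.02 rad and value of joint collar above 0.007 m), for 0.1 s.
3. the lever is thrown and locked by its collar (value of joint lid below 0.02 rad and value of joint lever above 0.9 rad and value of joint collar below 0.004 m), for 0.2 s.
At the end, for the whole second after the job is handed in: The lid rests closed by itself (angle under 0.02 rad), the lever is on (over 0.9 rad) with its collar dropped (lift under 4 mm), and no bystander has moved 30 mm or more from where it began (all of step 3 and distance of each of bench_block, jar, hammer, pliers, ring_stick, tray, visor from where it was at the start of the episode below 0.03 m); the robot touches nothing.
It fails at once if the lid is slammed (closing faster than 4 rad/s) (velocity of joint lid below -4 rad/s).
It fails at once if the lid is forced (pressed with over 45 N) (contact force between any of the fingers, the arm and lid above 45 N).
It fails at once if a bystander is knocked away (30 mm or more) (distance of any of bench_block, jar, hammer, pliers, ring_stick, tray, visor from where it was at the start of the episode above 0.03 m).
It also fails if it takes over 72 s, if anything falls off the work surface, if the arm or the gripper's body presses on something with over 40 N, if the wrist force passes 120 N, or if a joint passes its speed limit or range.

## Robot

A 6-joint arm with a two-finger parallel gripper is mounted at the origin on the work surface. World frame = base frame: x ahead of the robot, y to its left, z up, the work surface at z = 0. Lengths are in m, angles in rad, forces in N, time in s.
With the tool pointing down it reaches from about 0.4 to 0.825 m from the base axis. Payload 7 kg.
Tool frame: the origin (TCP) lies between the finger pads; the fingertips stand 22 mm ahead of it and the grasp point (between the pads) lies 3 mm ahead of it; z points along the fingers, y is the line along which they close (so a half turn about z gives the same grasp; the last joint's range is limited). The gripper opens to 88 mm and grips with 3 to 60 N. Pads are 19 mm wide; open, the fingers measure 130 mm over their backs; the gripper's body (78 mm by 193 mm) begins 47 mm behind the grasp point.
Start: joints at [1.418, 0.359, 0.012, 0, -1.224, -0.288], TCP at [0.288, 0.61, 0.249] pointing down, gripper open.
Joint ranges: [-3.07, 3.07], [-1.43, 2.12], [-1.02, 1.25], [-3.03, 1.67], [-3.05, -0], [-3.03, 3.03]. Speed limits (rad/s): [2.39, 2.39, 3.01, 3.14, 3.14, 3.14].

## Interface

Orientations are given as a rotation vector (axis times angle).
In Python, from bench import arm, command_gripper, ik, sensors, cams, hand_in gives the robot as it stands. Calls block until the motion is done:
- arm.reach(position, orientation): joint-space move of the TCP to a pose.
- arm.move_l(position, orientation=None, max_speed=0.15): straight line of the TCP; orientation=None keeps the orientation; max_speed is the mean speed in m/s.
- arm.goto_joints(angles): joint-space move.
- command_gripper(opening, f_grip=None): opening from 0.0 (shut) to 1.0 (fully open); f_grip is the grip in N (None keeps the last); returns when the fingers have stopped.
- arm.dwell(seconds).
- ik(position, orientation): joint angles nearest the present ones, or None.
- sensors.read_state(): the state.
- cams.capture(name): name is "side" or "top"; returns the picture (420x560x3 uint8, red, green, blue); there is no depth.
- cams.camera_model(name): a dict with "fx", "fy", "cx", "cy" (pixels), "origin" and "rotation" of the camera in the world. Camera axes: x right, y down, z forward; pixel columns grow to the right and rows downward; lengths in m; the calibration is good to about 2 mm. A picture is of the moment at which its call begins. camera_model takes no time and is no camera call.
A pose or a line that the arm cannot do raises arm.PlanningError and nothing moves.
- hand_in(): hands the job in; it is judged then, once.
The state is a dict: "time_s": time; "qpos": joint angles; "qd": joint speeds; "tau": joint torques, N m; "tool_pos": TCP position; "tcp_rot": TCP orientation; "ft_force": force on the tool from outside, world axes, zero at the start; "moment": the same for the moment, N m; "finger_gap": opening from 0.0 (shut) to 1.0 (fully open); "grip_force": force on a finger pad.
Only numpy, scipy, OpenCV 4.12 (cv2) and the standard library are available. Lean on these libraries where they do the work, as an engineer would, in place of code of your own. Each camera call takes 0.05 s, during which the arm holds its last target. There are 200 camera calls.

## Working session

There is one attempt and no reset: what is moved stays moved. The work goes in short steps, each a Python script; the robot and the scene stay as the last script left them, time stands still between calls to the robot, and variables do not carry over. Pictures are saved under pics/ and viewed, at most 10 in all, crops included, and the job is handed in when it is done.

```bash
mkdir -p pics; ls; python3 - <<'E'
from bench import cams,sensors
import cv2
for n in("top","side"):
    cv2.imwrite(f"pics/{n}0.png",cv2.cvtColor(cams.capture(n),cv2.COLOR_RGB2BGR)); print(cams.camera_model(n))
print(sensors.read_state())
E
```

```text
pics
{'fx': 536.0184925357313, 'fy': 536.0184925357313, 'cx': 286.5310305383018, 'cy': 212.4950969082063, 'origin': array([ 0.40966634, -0.0101179 ,  1.60592696]), 'rotation': array([-2.12753535,  2.17619805, -0.11316875])}
{'fx': 383.94161243044323, 'fy': 383.94161243044323, 'cx': 284.1619221777931, 'cy': 209.79054137185196, 'origin': array([ 0.41379952, -0.82239422,  0.80213742]), 'rotation': array([-2.25536823,  0.20610059, -0.09591051])}
{'time_s': 0.1, 'qpos': array([ 1.41808167e+00,  3.59328838e-01,  1.11782672e-02, -3.02867230e-04,
       -1.22412293e+00, -2.88118160e-01]), 'qd': array([-0.00053559, -0.00208032,  0.00404599,  0.00199535, -0.00017166,
        0.00072117]), 'tau': array([-1.57545488e-03, -5.84160519e+01,  2.93751150e+01,  7.01539367e+00,
        1.01811503e-02, -4.97442488e-05]), 'tool_pos': array([0.28785851, 0.61010191, 0.2477207 ]), 'tcp_rot': array([ 3.06409416e+00, -6.86696711e-01, -2.89187057e-04]), 'ft_force': array([-0.39516772,  0.23012108,  0.00700345]), 'moment': array([-0.0130958 ,  0.01948132,  0.00071441]), 'grip_force': 0.0, 'finger_gap': 0.9981067437139084}
```

View pics/top0.png

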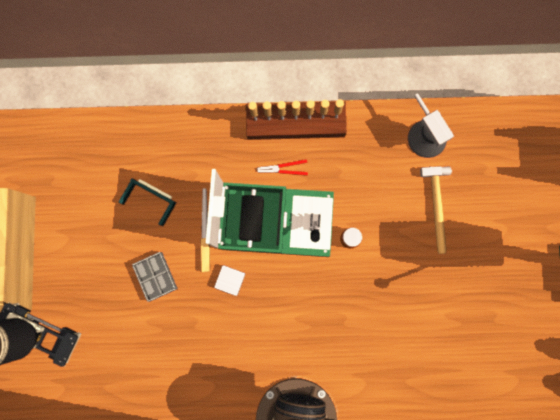

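View pics/side0.png

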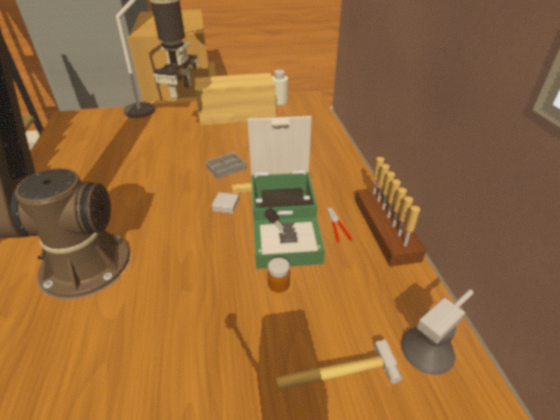

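Top view: the tumbler is at about (270,220), with its lid upright at (215,207), the lever knob near (315,237), the jar at (352,237) and the block at (230,281). I'll zoom in on the tumbler.

```bash
cat > h.py <<'E'
import numpy as np, cv2
from scipy.spatial.transform import Rotation as R
from bench import arm, command_gripper, ik, sensors, cams, hand_in
def ray(n,u,v):
    m=cams.camera_model(n); d=R.from_rotvec(m['rotation']).apply([(u-m['cx'])/m['fx'],(v-m['cy'])/m['fy'],1]); return np.array(m['origin']),d
def plane(n,u,v,z):
    o,d=ray(n,u,v); return o+d*(z-o[2])/d[2]
def tri(a,b):
    o1,d1=ray("top",*a);o2,d2=ray("side",*b)
    A=np.c_[d1,-d2];s=np.linalg.lstsq(A,o2-o1,rcond=None)[0]
    p,q=o1+s[0]*d1,o2+s[1]*d2; return (p+q)/2,np.linalg.norm(p-q)
def proj(n,P):
    m=cams.camera_model(n); c=R.from_rotvec(m['rotation']).inv().apply(np.atleast_2d(P)-m['origin'])
    return np.c_[c[:,0]/c[:,2]*m['fx']+m['cx'],c[:,1]/c[:,2]*m['fy']+m['cy']]
E
python3 - <<'E'
from h import *
t=cv2.imread("pics/top0.png");s=cv2.imread("pics/side0.png")
a=cv2.resize(t[160:300,195:365],None,fx=4,fy=4,interpolation=cv2.INTER_CUBIC)
b=cv2.resize(s[110:300,205:355],None,fx=3,fy=3,interpolation=cv2.INTER_CUBIC)
cv2.imwrite("pics/topz.png",a);cv2.imwrite("pics/sidez.png",b)
hsv=cv2.cvtColor(t,cv2.COLOR_BGR2HSV);m=cv2.inRange(hsv,(55,90,30),(95,255,255))
m[:, :200]=0
c=max(cv2.findContours(m,0,2)[0],key=cv2.contourArea);print(cv2.minAreaRect(c),cv2.boxPoints(cv2.minAreaRect(c)))
E
```

```text
((275.6230773925781, 219.2153778076172), (109.42971801757812, 65.63719177246094), 3.945185899734497) [[218.77988 248.19171]
 [223.29587 182.71005]
 [332.46628 190.23904]
 [327.9503  255.7207 ]]
```

View pics/topz.png

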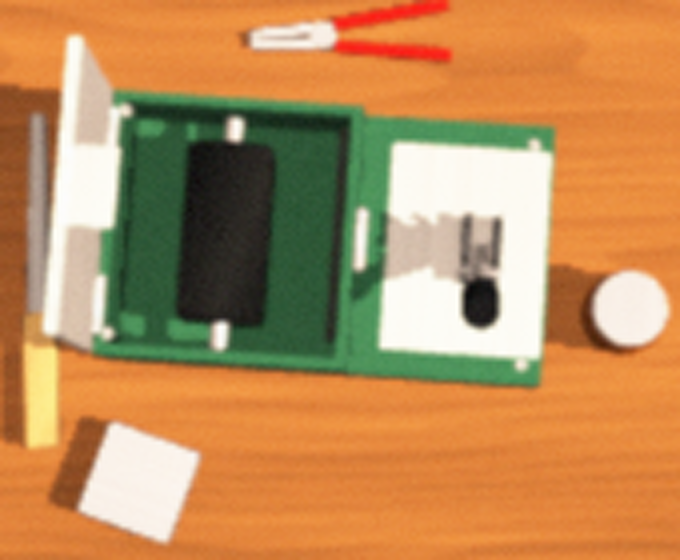

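View pics/sidez.png

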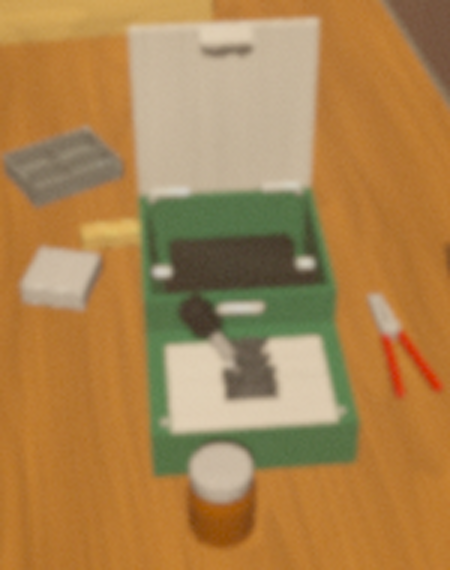

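The zooms show the deck's right corners at crop (553,128) and (538,386). The tub's top corners are at about (363,106), (347,370), (115,92) and (95,355), the knob at (481,302), and the lid top edge from (75,37) to (50,333).

```bash
python3 - <<'E'
from h import *
f=lambda u,v:(195+u/4-.375,160+v/4-.375)
pts=[((553,128),(95,-190,55)),((538,386),(-95,-190,55)),((363,106),(95,-50,95)),((347,370),(-95,-50,95)),((115,92),(95,130,95)),((95,355),(-95,130,95))]
W=np.array([plane("top",*f(*p),m[2]/1000) for p,m in pts]);M=np.array([m for _,m in pts])/1000
Wc,Mc=W.mean(0),M.mean(0)
rot,_=R.align_vectors(W-Wc,M-Mc);yaw=rot.as_rotvec()[2]
rot=R.from_euler('z',yaw);t=Wc-rot.apply(Mc);t[2]=0
print("yaw",yaw,"t",t,"res",np.round(1000*(W-(rot.apply(M)+t)),1).tolist())
loc=lambda p:np.round(1000*rot.inv().apply(p-t),1)
k,e=tri(f(481,302),(205+200/3,110+316/3));print("knob",loc(k),e)
g=lambda th:np.array([95*np.sin(th),-140,65+95*np.cos(th)])/1000
print("expected",g(-.5),proj("top",rot.apply(g(-.5))+t),f(481,302),proj("side",rot.apply(g(-.5))+t))
# lid far-top corners
s=lambda u,v:(205+u/3,110+v/3)
for a,b in(((75,37),(318,18)),((50,333),(130,26))):
    p,e=tri(f(*a),s(*b));l=loc(p);print("lid corner",l,e,"ang",np.arctan2(l[2]-97,130-l[1]))
print("jar",loc(plane("top",*f(630,308),.075)),"block",loc(plane("top",*f(140,480),.025)))
for n in [(0,-190,95),]:print(rot.apply(np.array(n)/1000)+t)
E
```

```text
yaw -0.08555471215253638 t [0.57855922 0.07053978 0.        ] res [[-1.0, 1.9, -0.0], [0.5, 2.4, -0.0], [-0.1, 0.3, -0.0], [1.2, -0.6, -0.0], [-1.0, -1.6, -0.0], [0.4, -2.3, -0.0]]
knob [ -45.8 -140.1  150.1] 0.002950323378745753
expected [-0.04554543 -0.14        0.14837034] [[314.78907167 235.60351324]] (314.875, 235.125) [[272.35126814 215.72878753]]
lid corner [ 91.9 126.4 295.3] 0.0029108182608201783 ang 1.5526440091783966
lid corner [-92.2 126.8 295.4] 0.0013141812746546631 ang 1.5546686929512603
jar [ -36.  -248.8   75. ] block [-180.5   97.8   25. ]
[ 0.56232365 -0.11876528  0.095     ]
```

```bash
cat >> h.py <<'E'
T=np.array([0.57856,0.07054,0]);YAW=-0.0856;RT=R.from_euler('z',YAW)
W=lambda p:RT.apply(np.array(p)/1000)+T
def ori(zt,yt):  # tool z and y in tumbler axes
    z=np.array(zt,float);y=np.array(yt,float);return (RT*R.from_matrix(np.c_[np.cross(y,z),y,z])).as_rotvec()
def lidpose(th,r=178,s=1,gap=0):  # TCP, tool down, fingertip corner on outer face
    P=(0,130-r*np.cos(th)+(8+gap)*np.sin(th)+9.5, 97+r*np.sin(th)+(8+gap)*np.cos(th)+22)
    return W(P),ori((0,0,-1),(s,0,0))
def levpose(a,lift=0,s=1,tilt=None,back=0):  # a from upright (+ = away); grasp point on knob
    tl=a if tilt is None else tilt
    L=95+lift; zt=np.array([-np.sin(tl),0,-np.cos(tl)])
    P=np.array([L*np.sin(a),-140,65+L*np.cos(a)])-zt*(3+back)
    return W(P),ori(zt,(0,s,0))
E
python3 - <<'E'
from h import *
for s in(1,-1):
    for th in(1.7,1.0,0):print("lid",s,th,ik(*lidpose(th,s=s,gap=20)))
    for a in(-.5,0,.25,.5):print("lev",s,a,ik(*levpose(a,12,s)),ik(*levpose(a,0,s,back=100)))
p,o=lidpose(1.7,gap=25);print(p,ik(p+[0,0,.12],o))
E
```

```text
lid 1 1.7 [ 7.12068392e-01  2.93837228e-01  1.70969011e-02 -4.44089210e-16
 -1.29405600e+00  2.34392426e+00]
lid 1 1.0 [ 5.55896245e-01  2.15845474e-01 -1.05645388e-01 -4.44089210e-16
 -1.24930546e+00  2.50009641e+00]
lid 1 0 [ 3.95248322e-01  2.84335561e-01 -3.45867868e-01 -4.44089210e-16
 -9.40592898e-01  2.66074433e+00]
lev 1 -0.5 None [ 0.41920865 -0.2662951  -0.97574521  0.53360288 -0.47334117 -2.50639041]
lev 1 0 [ 0.22161335  0.2481515  -0.32379032  0.         -0.99885452 -1.87800967] [ 0.22161335  0.17876913 -0.200796    0.         -1.1912312  -1.87800967]
lev 1 0.25 [ 0.1676416   0.43688678 -0.04902895 -0.06390672 -1.32769809 -1.80108016] [ 0.15969181  0.41369036  0.11413506 -0.06021231 -1.51415515 -1.80533873]
lev 1 0.5 [ 0.13149881  0.63465339  0.2095784  -0.1036688  -1.63544397 -1.76872566] [ 0.12037159  0.65639001  0.4274444  -0.10165875 -1.83162177 -1.77843955]
lid -1 1.7 [ 0.71206839  0.29383723  0.0170969   0.         -1.294056   -0.79766839]
lid -1 1.0 [ 0.55589624  0.21584547 -0.10564539  0.         -1.24930546 -0.64149624]
lid -1 0 [ 0.39524832  0.28433556 -0.34586787  0.         -0.9405929  -0.48084832]
lev -1 -0.5 None [ 0.41920865 -0.2662951  -0.97574521  0.53360288 -0.47334117  0.63520224]
lev -1 0 [ 2.21613346e-01  2.48151495e-01 -3.23790317e-01  4.44089210e-16
 -9.98854515e-01  1.26358298e+00] [ 2.21613346e-01  1.78769128e-01 -2.00795997e-01  4.44089210e-16
 -1.19123120e+00  1.26358298e+00]
lev -1 0.25 [ 0.1676416   0.43688678 -0.04902895 -0.06390672 -1.32769809  1.3405125 ] [ 0.15969181  0.41369036  0.11413506 -0.06021231 -1.51415515  1.33625393]
lev -1 0.5 [ 0.13149881  0.63465339  0.2095784  -0.1036688  -1.63544397  1.37286699] [ 0.12037159  0.65639001  0.4274444  -0.10165875 -1.83162177  1.36315311]
[0.59524524 0.26498469 0.29126447] [ 7.17624644e-01  2.67885117e-01  2.42780728e-01 -4.44089210e-16
 -1.54569194e+00  2.33836801e+00]
```

```bash
python3 - <<'E'
from h import *
for off in(0.2,.25,.3,.4,.5):print(off,[None if q is None else np.round(q,2).tolist() for q in (ik(*levpose(a,l,-1,tilt=a+off,back=b)) for a,l,b in((-.5,0,60),(-.5,0,0),(-.5,12,0),(.5,12,0),(.5,0,60)))])
command_gripper(0.0,20)
p,o=lidpose(1.6,s=-1,gap=25)
arm.reach(p+[0,0,.13],o); arm.move_l(p,o,max_speed=.15)
f0=sensors.read_state()['ft_force'];print(f0,sensors.read_state()['time_s'])
for th in np.r_[np.arange(1.6,.15,-.1),.15]:
    arm.move_l(*lidpose(th,s=-1,gap=0),max_speed=.1)
    s=sensors.read_state();f=s['ft_force']-f0;print(round(th,2),np.round(f,1))
    if np.linalg.norm(f)>15:break
print(s['time_s'],s['tool_pos'],lidpose(th)[0])
cv2.imwrite("pics/lid1.png",cv2.resize(cv2.cvtColor(cams.capture("side"),cv2.COLOR_RGB2BGR)[100:300,180:380],None,fx=2.5,fy=2.5))
E
```

```text
0.2 [[0.35, -0.06, -0.71, 0.21, -0.65, 0.99], [0.32, 0.04, -0.78, 0.26, -0.48, 0.95], [0.33, 0.02, -0.78, 0.25, -0.51, 0.95], [0.12, 0.76, 0.36, -0.13, -1.86, 1.38], [0.11, 0.79, 0.51, -0.14, -1.98, 1.37]]
0.25 [[0.33, -0.03, -0.65, 0.15, -0.73, 1.05], [0.31, 0.07, -0.72, 0.18, -0.56, 1.03], [0.32, 0.04, -0.71, 0.18, -0.59, 1.03], [0.11, 0.79, 0.4, -0.14, -1.92, 1.38], [0.1, 0.83, 0.55, -0.14, -2.04, 1.37]]
0.3 [[0.31, 0.0, -0.59, 0.11, -0.8, 1.1], [0.3, 0.09, -0.65, 0.13, -0.64, 1.09], [0.31, 0.07, -0.65, 0.12, -0.67, 1.09], [0.11, 0.82, 0.44, -0.15, -1.97, 1.37], [0.1, 0.86, 0.6, -0.15, -2.09, 1.36]]
0.4 [[0.28, 0.07, -0.47, 0.04, -0.93, 1.18], [0.28, 0.15, -0.55, 0.05, -0.79, 1.18], [0.28, 0.12, -0.54, 0.05, -0.81, 1.17], [0.1, 0.88, 0.5, -0.17, -2.08, 1.37], [0.09, 0.94, 0.69, -0.18, -2.21, 1.35]]
0.5 [[0.25, 0.14, -0.37, 0.0, -1.06, 1.24], [0.25, 0.2, -0.45, 0.0, -0.92, 1.24], [0.25, 0.18, -0.45, 0.0, -0.94, 1.23], [0.1, 0.94, 0.57, -0.19, -2.18, 1.36], [0.09, 1.01, 0.77, -0.2, -2.32, 1.34]]
[ 0.1522812  -0.25054535  0.77223362] 4.3833
1.6 [ 0.  -0.1 -0.5]
1.5 [-0.2  0.2 -0.9]
1.4 [-0.1  0.1 -0.9]
1.3 [-0.4  0.2 -0.8]
1.2 [-0.2  0.5 -0.9]
1.1 [-1.   0.4 -0.9]
1.0 [-0.   0.9  0.9]
0.9 [ 0.   0.7 -0.8]
0.8 [-0.5 -0.6 -1.3]
0.7 [ 0.4 -0.6 -0.7]
0.6 [-0.5  0.8 -1. ]
0.5 [-0.5  0.1  0.1]
0.4 [ 0.4  0.3 -0.8]
0.3 [ 0.5  0.3 -1.1]
0.2 [-0.8 -1.  -0.7]
0.15 [ 0.3  0.9 -0.7]
9.5833 [0.57544944 0.03540071 0.15359195] [0.57554152 0.03536352 0.15351016]
```

View pics/lid1.png

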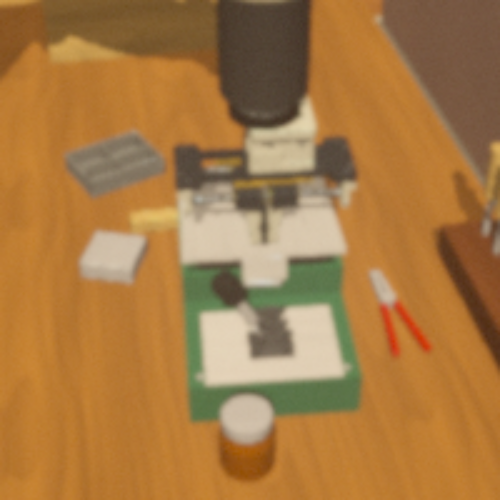

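The lid has followed the fingers and is nearly closed, with the tongue just above the catch. Next I'll press slowly while watching the force.

```bash
python3 - <<'E'
from h import *
f0=np.array([.15,-.25,.3])
L=[];peak=0
for th in np.arange(.14,-.06,-.007):
    arm.move_l(*lidpose(th,s=-1),max_speed=.012)
    s=sensors.read_state();f=(s['ft_force']-f0)[2];peak=max(peak,f);z=1000*(s['tool_pos'][2]-.022)
    L.append((round(th,3),round(f,1),round(z,1)))
    if f>33 or (peak>12 and th<.02 and f>14 ):break
print(L,s['time_s'])
arm.dwell(.4);print(sensors.read_state()['ft_force'])
E
```

```text
[(np.float64(0.14), np.float64(-0.2), np.float64(130.0)), (np.float64(0.133), np.float64(0.2), np.float64(128.5)), (np.float64(0.126), np.float64(0.1), np.float64(127.2)), (np.float64(0.119), np.float64(-1.1), np.float64(126.0)), (np.float64(0.112), np.float64(0.4), np.float64(124.7)), (np.float64(0.105), np.float64(-0.4), np.float64(123.5)), (np.float64(0.098), np.float64(-0.5), np.float64(122.3)), (np.float64(0.091), np.float64(0.8), np.float64(121.1)), (np.float64(0.084), np.float64(-0.2), np.float64(119.9)), (np.float64(0.077), np.float64(2.2), np.float64(118.8)), (np.float64(0.07), np.float64(2.2), np.float64(117.5)), (np.float64(0.063), np.float64(4.4), np.float64(116.3)), (np.float64(0.056), np.float64(10.4), np.float64(115.8)), (np.float64(0.049), np.float64(14.2), np.float64(115.0)), (np.float64(0.042), np.float64(14.9), np.float64(114.0)), (np.float64(0.035), np.float64(14.0), np.float64(112.6)), (np.float64(0.028), np.float64(13.3), np.float64(111.2)), (np.float64(0.021), np.float64(10.0), np.float64(109.6)), (np.float64(0.014), np.float64(7.8), np.float64(108.0)), (np.float64(0.007), np.float64(5.5), np.float64(106.5)), (np.float64(-0.0), np.float64(5.1), np.float64(105.2)), (np.float64(-0.007), np.float64(13.5), np.float64(105.0)), (np.float64(-0.014), np.float64(22.5), np.float64(104.9))] 15.4333
[-7.55800719  2.37689243 23.90692067]
```

The lid reached its hard stop with the face at 105 mm, peaking at about 15 N. I'll release it, move above the lever and check.

```bash
python3 - <<'E'
from h import *
p=sensors.read_state()['tool_pos']; arm.move_l(p+[0,0,.12],max_speed=.12)
command_gripper(.7,50)
q,o=levpose(-.5,0,-1,tilt=-.2,back=60)
arm.reach(q,o)
s=sensors.read_state();print(s['time_s'],s['tool_pos'],q,s['ft_force'])
a=cams.capture("side")[100:300,180:380];b=cams.capture("top")[150:300,190:390]
cv2.imwrite("pics/lev1.png",cv2.cvtColor(np.hstack([cv2.resize(a,(400,400)),cv2.resize(b,(400,300))[:, :] if 0 else np.pad(cv2.resize(b,(400,300)),((0,100),(0,0),(0,0)))]),cv2.COLOR_RGB2BGR))
E
```

```text
19.525 [ 0.50909757 -0.0638508   0.21036129] [ 0.50874163 -0.06398339  0.21011454] [-0.40481027 -0.06033856  0.01302631]
```

View pics/lev1.png

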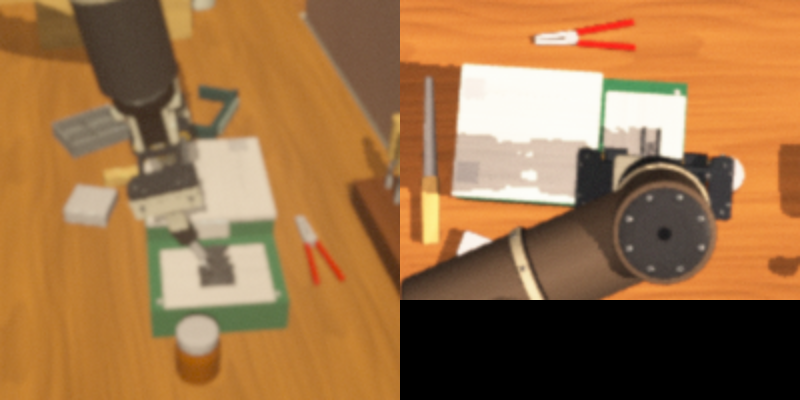

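The lid is flush and holds by itself, and the open fingers are poised over the knob. Next: descend, grip and lift the collar.

```bash
python3 - <<'E'
from h import *
arm.move_l(*levpose(-.5,0,-1,tilt=-.2),max_speed=.06)
f0=sensors.read_state()['ft_force'];print(f0)
command_gripper(0.0,50)
s=sensors.read_state();print("grip",s['finger_gap'],s['finger_gap']*88,s['grip_force'],s['ft_force']-f0)
ax=RT.apply([-np.sin(.5),0,np.cos(.5)])
for l in(3,6,9,11.5):
    arm.move_l(*levpose(-.5,l,-1,tilt=-.2),max_speed=.03)
    s=sensors.read_state();f=s['ft_force']-f0;print(l,np.round(f,1),"axial",round(f@ax,1),s['grip_force'],s['time_s'])
E
```

```text
[ 0.30258109 -0.05205644 -0.58990746]
grip 0.3052103080960688 26.858507112454056 50.00066973036155 [-2.44569017  7.97475699  3.27972385]
3 [ 1.8  5.3 -3.4] axial -3.6 49.99872887972742 21.6833
6 [ 2.   5.3 -4.5] axial -4.7 49.9985572847072 21.9333
9 [ 1.8  5.9 -5.5] axial -5.5 49.99821476521902 22.1833
11.5 [ 2.9  5.3 -5. ] axial -5.6 49.99820182216354 22.4333
```

The axial force follows the spring, so the collar is lifted without slipping. Now the throw.

```bash
python3 - <<'E'
from h import *
f0=np.array([.3,-.05,-.6])
for a in np.arange(-.4,.55,.1):
    arm.move_l(*levpose(a,12,-1,tilt=a+.3),max_speed=.05)
    s=sensors.read_state();f=s['ft_force']-f0
    ax=RT.apply([np.sin(a),0,np.cos(a)]);tg=RT.apply([np.cos(a),0,-np.sin(a)]);g=levpose(a,12,-1,tilt=a+.3)[0]
    print(round(a,2),"axial",round(f@ax,1),"tan",round(f@tg,1),np.round(1000*(s['tool_pos']-g),1),s['time_s'])
    if np.linalg.norm(f)>40:break
E
```

```text
-0.4 axial -5.8 tan 1.3 [ 0.7  0.8 -0.9] 22.8
-0.3 axial -6.0 tan 0.6 [ 0.4  0.9 -1.3] 23.1667
-0.2 axial -5.4 tan 0.6 [ 0.2  0.9 -1.6] 23.5333
-0.1 axial -6.2 tan 0.1 [ 0.   0.9 -1.8] 23.9
-0.0 axial -6.4 tan 0.7 [-0.2  0.9 -1.6] 24.2667
0.1 axial -6.9 tan 0.8 [-0.3  0.8 -1.6] 24.6333
0.2 axial -5.9 tan -0.4 [-0.4  0.8 -1.6] 25.0
0.3 axial -5.3 tan 0.1 [-0.5  0.8 -1.8] 25.3667
0.4 axial -6.9 tan 0.6 [-0.6  0.8 -2. ] 25.7333
0.5 axial -6.4 tan -0.3 [-1.   0.8 -1.9] 26.1
```

```bash
python3 - <<'E'
from h import *
f0=np.array([.3,-.05,-.6])
def rd(a,t):
    s=sensors.read_state();f=s['ft_force']-f0
    print(t,"axial",round(f@RT.apply([np.sin(a),0,np.cos(a)]),1),"tan",round(f@RT.apply([np.cos(a),0,-np.sin(a)]),1),s['time_s'])
for a in(.52,.54):
    arm.move_l(*levpose(a,12,-1,tilt=.8),max_speed=.03);rd(a,a)
a=.515
for l in(8,4,1):
    arm.move_l(*levpose(a,l,-1,tilt=.8),max_speed=.03);rd(a,l)
command_gripper(.7);arm.dwell(.2)
arm.move_l(*levpose(.5,0,-1,tilt=.8,back=70),max_speed=.1)
p=sensors.read_state()['tool_pos'];arm.move_l(p+[-.0,0,.08],max_speed=.15)
q,o=lidpose(1.2,s=-1,gap=60)
arm.reach(q+[0,.1,.05],o)
print(sensors.read_state()['time_s'],sensors.read_state()['ft_force'])
a=cams.capture("side")[100:300,180:380];b=cams.capture("top")[150:300,190:390]
cv2.imwrite("pics/end.png",cv2.cvtColor(np.hstack([cv2.resize(a,(400,400)),np.pad(cv2.resize(b,(400,300)),((0,100),(0,0),(0,0)))]),cv2.COLOR_RGB2BGR))
E
```

```text
0.52 axial -7.3 tan -7.3 26.35
0.54 axial -7.0 tan -14.3 26.6
8 axial -5.1 tan -4.1 26.9083
4 axial -6.0 tan -3.2 27.1917
1 axial -4.7 tan -3.7 27.4417
31.8333 [ 0.45127687 -0.53950265 -0.7853284 ]
```

View pics/end.png

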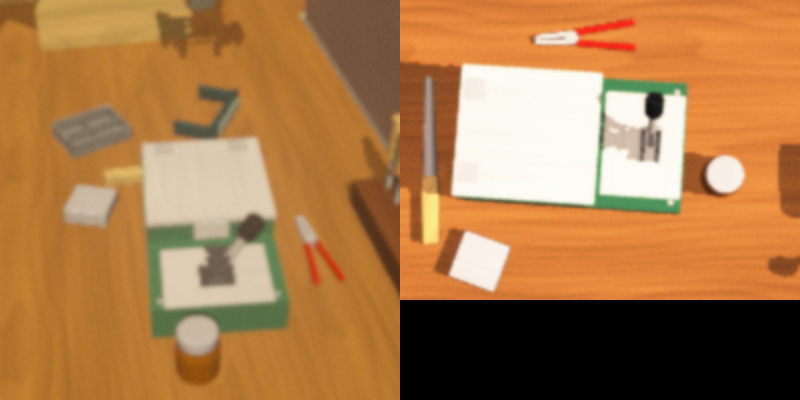

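The lid is flush, the lever leans to the far side with its knob at crop (654,105) top and (251,228) side, and the bystanders have not moved. I'll check the collar height and hand in.

```bash
python3 - <<'E'
from h import *
k,e=tri((190+254/2,150+105/2),(180+251/2,100+228/2));l=1000*RT.inv().apply(k-T);print(l,e,"r",np.hypot(l[0],l[2]-65),"ang",np.arctan2(l[0],l[2]-65))
for c in(0,12):
    L=95+c;P=W((L*np.sin(.5),-140,65+L*np.cos(.5)));print(c,proj("top",P),proj("side",P))
print("seen",(317,202.5),(305.5,214))
if np.hypot(l[0],l[2]-65)<101: print(hand_in())
E
```

```text
[  43.84587167 -140.72428637  147.9122048 ] 0.003761605991446409 r 93.79175958571238 ang 0.48643916006325433
0 [[316.70375667 202.53001102]] [[306.81414445 213.55008714]]
12 [[316.97582934 199.90736782]] [[309.13857802 210.34364584]]
seen (317, 202.5) (305.5, 214)
the job is handed in; nothing more can be done
None
```

I handed the job in: the lid is pressed home on its catch, the lever is thrown to the far side with its collar dropped (knob measured about 94 mm from the pivot; 95 mm is fully down), and the bystanders in the final views look unmoved (the hammer was out of frame).

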